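Pin the stacked cryo trays to their carrier

ROBOT

A 6-joint arm with a two-finger parallel gripper is mounted at the origin on the work surface. World frame = base frame: x ahead of the robot, y to its left, z up, the work surface at z = 0. Lengths are in m, angles in rad, forces in N, time in s.
With the tool pointing down it reaches from about 0.275 to 0.75 m from the base axis. Payload 10.2 kg.
Tool frame: the origin (TCP) lies midway between the tips of the shut fingers; the grasp point (between the pads) lies 19 mm behind it (env.hold_point_z is the distance from the TCP to the grasp point, in m); x points along the fingers, z is the direction in which the jaws open and shut, and the axes are right-handed (so a half turn about x gives the same grasp; the last joint's range is limited). The gripper opens to 85 mm and grips with 20 to 120 N. Pads are 22 mm wide; open, the fingers measure 114 mm over their backs; the gripper's body (76 mm by 85 mm) begins 54 mm behind the grasp point. The pads swing forward as they close: fully open they stand 13 mm farther back than shut.
Start: joints at [-1.506, 0.313, 1.498, -0, 1.331, -0.223], TCP at [0.149, -0.503, 0.231] pointing down, gripper open.
Joint ranges: [-2.94, 2.94], [-0.97, 2.17], [0.19, 2.56], [-1.23, 4.37], [0.02, 3.11], [-2.88, 2.88]. Speed limits (rad/s): [2.39, 2.39, 3.01, 3.14, 3.14, 3.14].

INTERFACE

Orientations are given as a unit quaternion [x, y, z, w].
In Python, from bench import env, kinematics, monitor, eyes, job gives the robot as it stands. The module is installed in compiled form; this text tells all that it offers. Calls block until the motion is done:
- env.reach(position, orientation): joint-space move of the TCP to a pose.
- env.movel(position, velocity=0.15, frame=None, guard=None): straight line of the TCP; frame=None keeps the orientation; velocity is the mean speed in m/s. With guard (N) it stops when the force on the tool has changed by that much, and returns True; else False.
- env.set_joints(angles): joint-space move.
- env.release() and env.close_gripper(effort=None): open the fingers fully, or close them until they stop; effort is the grip in N (None keeps the last).
- env.hold(seconds).
- kinematics.ik(position, orientation): joint angles nearest the present ones, or None.
- monitor.sense(): the state.
- eyes.grab_frame(name): name is "scene" or "top" or "wrist"; returns a dict with "frame" (480x640x3 uint8, red, green, blue), "mtx" (3x3 intrinsics, pixels), "view" (4x4, takes a point from world to camera coordinates). Camera axes: x right, y down, z forward; pixel columns grow to the right and rows downward; lengths in m; the calibration is good to about 2 mm. A picture is of the moment at which its call begins. There is no depth.
A pose or a line that the arm cannot do raises env.MotionError and nothing moves.
- job.hand_in(): hands the job in, once; it reports no verdict.
The state is a dict: "clock": time; "joints": joint angles; "qvel": joint speeds; "joint_efforts": joint torques, N m; "position": TCP position; "ee_rot": TCP orientation; "contact_force": force on the tool from outside, world axes, zero at the start; "ft_torque": the same for the moment, N m; "finger_gap": opening from 0.0 (shut) to 1.0 (fully open).
Only numpy, scipy, OpenCV 4.12 (cv2) and the standard library are available. Lean on these libraries where they do the work, as an engineer would, in place of code of your own. Each camera call takes 0.05 s, during which the arm holds its last target. There are 200 camera calls.

TASK

The two aluminium vial trays stand stacked on their carrier with the holes of their front ears in line. Take the long locking pin with the flat paddle grip out of the pin rack and, keeping hold of it until its collar rests on the top ear, lower it upright through both ears into the carrier's hole, then let go. Leave the trays stacked squarely on the carrier.

Things in the scene. Friction and masses are not known exactly. Their poses are not given: they have to be found in the camera images.
- lock_pin: Long pin hung in any hole of a fixed 3-hole rack (top 84 mm, holes 85 mm apart). Origin: centre of shaft's lower tip; z up the shaft. Shaft 12 mm thick, 74 long; round collar 46 wide at 74-80 mm; flat grey paddle grip at 90-130 mm, 14 thick along x, 36 wide along y. About 0.14 kg. Its rack neighbours are not it: a short pin (shaft 40 mm) with round knob, and a thin probe with slim steel handle.
- carrier: Fixed aluminium base under the trays, 20 mm thick, with thin steel guides round them up to 70 mm; left or right, the pin rack on the other side. Origin: on the axis of its vertical pin hole, at table height; z up, +x from hole to trays' middle (90 mm). Hole 22 mm wide, right through. Pin fully home: collar rests on the top ear 80 mm above the table, tip 6 mm above the table.
- lower_tray: Loose aluminium tray 120 x 120 x 30 mm standing on the carrier, with a 60 x 60 mm ear at its front. Origin: on the ear hole's axis, at the tray's underside (20 mm above the table); axes as the carrier's. The ear's plate is the top 10 mm of the tray's height; hole 22 mm wide, its mouth widened to 36 mm on top.
- upper_tray: Loose tray like the lower one and stacked on it, with white-capped vials; about 0.45 kg. Origin likewise on its ear hole's axis, at its underside (50 mm above the table). The top of its ear, where the pin enters, is 80 mm above the table; nothing else near the hole is higher.
Not all that is in view belongs to the job. What is shaped like the lower_tray but turquoise or yellow is not meant.

How it is judged:
By the outcome, as a careful person would: the job done as asked, in the order asked, and still so for the second after the job is handed in, with the robot touching nothing.
It also fails if it takes over 48 s, if anything falls off the work surface, if the arm or the gripper's body presses on something with over 40 N, if the wrist force passes 120 N, or if a joint passes its speed limit or range.

## Working session

There is one attempt and no reset: what is moved stays moved. The work goes in short steps, each a Python script; the robot and the scene stay as the last script left them, time stands still between calls to the robot, and variables do not carry over. Pictures are saved under pics/ and viewed, about 8 in all and at most 12, crops included, and the job is handed in when it is done.

```bash
mkdir -p pics; cat > h.py <<'E'
import numpy as np, cv2, pickle
from bench import env, kinematics, monitor, eyes, job
def grab(n,tag):
    f=eyes.grab_frame(n); cv2.imwrite(f'pics/{tag}.png',f['frame'][:,:,::-1]); pickle.dump(f,open(f'pics/{tag}.pkl','wb')); return f
def load(tag): return pickle.load(open(f'pics/{tag}.pkl','rb'))
def px(f,u,v,z):
    K,V=np.array(f['mtx']),np.array(f['view']); R,t=V[:3,:3],V[:3,3]
    c=-R.T@t; d=R.T@np.linalg.inv(K)@np.array([u,v,1.]); return c+d*(z-c[2])/d[2]
def proj(f,p):
    K,V=np.array(f['mtx']),np.array(f['view']); q=K@(V[:3,:3]@np.array(p)+V[:3,3]); return q[:2]/q[2]
def crop(tag,u0,v0,u1,v1,s,out):
    i=load(tag)['frame'][v0:v1,u0:u1,::-1]; cv2.imwrite(f'pics/{out}.png',cv2.resize(i,None,fx=s,fy=s,interpolation=cv2.INTER_CUBIC))
E
python3 - <<'E'
from h import *
for n in('top','scene'):
    f=grab(n,n+'0'); V=f['view']; print(n,-V[:3,:3].T@V[:3,3], f['mtx'][0,0])
s=monitor.sense();print(s)
E
```

```text
top [0.13522079 0.01562515 1.50128262] 582.5077062203713
scene [1.19233694 0.03613463 0.75521312] 461.1966613428581
{'clock': 0.1, 'joints': array([-1.50641113e+00,  3.13414523e-01,  1.49833556e+00, -2.01669922e-05,
        1.33099531e+00, -2.23409558e-01]), 'qvel': array([ 0.00026719, -0.00072859, -0.0014552 , -0.00031955,  0.00103224,
       -0.00125369]), 'joint_efforts': array([ 2.95822530e-03, -4.12891209e+01, -2.60143822e+01, -1.70271296e-04,
        3.01156411e-03,  2.25144191e-05]), 'position': array([ 0.14897926, -0.50318956,  0.23079144]), 'ee_rot': array([ 0.42343591,  0.56680353, -0.42282456,  0.56626422]), 'contact_force': array([-0.13972   ,  1.06431794, -1.2958342 ]), 'ft_torque': array([ 0.04884876, -0.01901272,  0.0308767 ]), 'finger_gap': 0.9998745816851562}
```

View pics/top0.png

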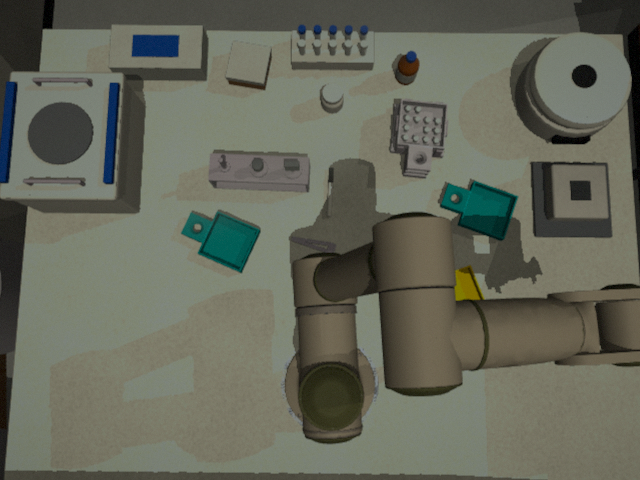

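View pics/scene0.png

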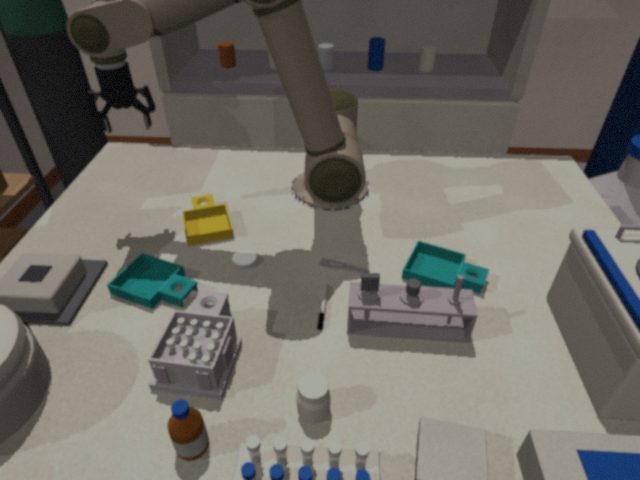

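The top view shows the rack near (258,168), with the paddle pin in the right hole at about (291,163). The trays are near (420,130), with the ear hole at about (420,157). I'll enlarge both.

```bash
python3 - <<'E'
from h import *
a=load('top0')['frame'][:,:,::-1]; s=load('scene0')['frame'][:,:,::-1]
r=lambda i,w,h:cv2.resize(i,(w,h),interpolation=cv2.INTER_CUBIC)
# rack 205-315 x 140-200 ; trays 385-455 x 90-190 ; scale 5
A=r(a[140:200,250:315],390,360) # x6
B=r(a[140:190,395:445],300,300) #x6
C=r(s[265:345,340:480],560,320)[:240]#x4
out=np.zeros((600,700,3),np.uint8); out[:360,:390]=A; out[:300,395:695]=B; out[360:600,:560]=C
cv2.imwrite('pics/c1.png',out)
E
```

```text
(no output)
```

View pics/c1.png

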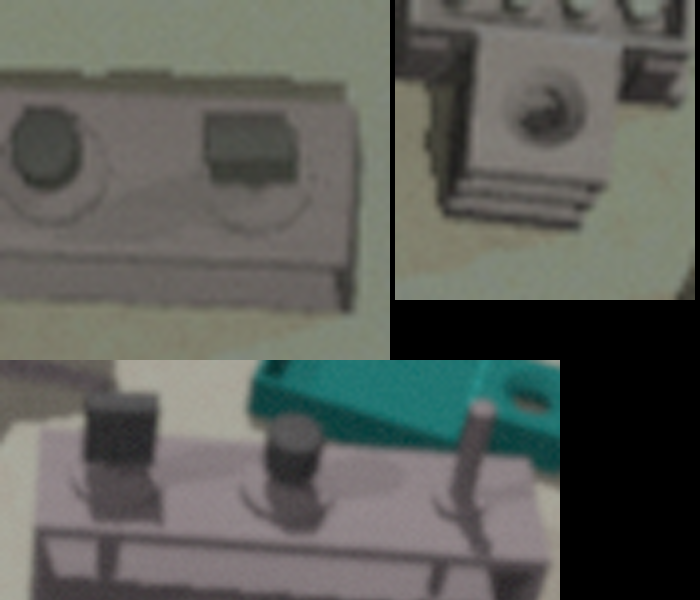

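The paddle pin is in the right hole: top-face centre at crop (250,130), collar centre at about (258,182). The ear hole is at crop (545,107).

```bash
python3 - <<'E'
from h import *
f=load('top0'); A=lambda u,v:(250+u/6,140+v/6); B=lambda u,v:(395+(u-395)/6,140+v/6)
print('paddle',px(f,*A(250,130),.14),'collar',px(f,*A(258,182),.09))
print('hole',px(f,*B(545,107),.08))
a=px(f,*A(0,95),.084);b=px(f,*A(355,105),.084);print('rack ang',np.degrees(np.arctan2(*(a-b)[:2]))) # angle of +y dir toward x
a=px(f,*B(472,30),.08);b=px(f,*B(470,172),.08);print('tray +x ang',np.degrees(np.arctan2((a-b)[1],(a-b)[0])))
print(kinematics.ik([.55,.1,.3],[0,1,0,0]))
from scipy.spatial.transform import Rotation as R
print(R.from_quat(monitor.sense()['ee_rot']).as_matrix().round(2))
def q(yaw): # tool x down, tool z (jaw) along yaw
    z=np.array([np.cos(yaw),np.sin(yaw),0]);x=np.array([0,0,-1.]);return R.from_matrix(np.c_[x,np.cross(z,x),z]).as_quat()
for y in np.radians([0,180]): 
  for p in([.57,.11,.3],[.58,-.2,.3]): print(kinematics.ik(p,q(y)))
V=eyes.grab_frame('wrist')['view'];print((-V[:3,:3].T@V[:3,3]), V[2,:3])
E
```

```text
paddle [0.53459979 0.09582763 0.14      ] collar [0.52698178 0.09505062 0.09      ]
hole [ 0.56542042 -0.22405788  0.08      ]
rack ang 1.0931280292642676
tray +x ang -1.4359409192960606
[-0.0202678   1.19646366  0.43184593 -0.33902899  3.08061638 -0.33844598]
[[-0.    0.96  0.28]
 [ 0.    0.28 -0.96]
 [-1.    0.   -0.  ]]
[-1.10646704e-02  4.03754459e-01  1.19376972e+00 -4.44089210e-16
  1.54406848e+00 -1.10646704e-02]
[-5.22777118e-01  4.84598846e-01  1.07454573e+00 -4.44089210e-16
  1.58244808e+00 -5.22777118e-01]
None
[-5.22777118e-01  4.84598846e-01  1.07454573e+00 -4.44089210e-16
  1.58244808e+00  2.61881554e+00]
[ 0.21421861 -0.48415071  0.37410746] [-0.25228439 -0.0736522  -0.96484607]
```

```bash
cat >> h.py <<'E'
from scipy.spatial.transform import Rotation as R
def q(deg): # tool x down, jaw axis along yaw
    y=np.radians(deg); z=np.array([np.cos(y),np.sin(y),0]);x=np.array([0,0,-1.]);return R.from_matrix(np.c_[x,np.cross(z,x),z]).as_quat()
E
python3 - <<'E'
from h import *
env.reach([.565,-.224,.27],q(-1.4)); env.hold(.3); w1=grab('wrist','w1'); print(monitor.sense()['clock'])
env.reach([.533,.096,.27],q(-1.1)); env.hold(.3); w2=grab('wrist','w2'); print(monitor.sense()['clock'])
cv2.imwrite('pics/w12.png',np.hstack([cv2.resize(w['frame'][:,:,::-1],(400,300)) for w in(w1,w2)]))
print(proj(w1,[.565,-.224,.08]),proj(w2,[.534,.096,.14]),proj(w2,[.53,.096,.09]))
E
```

```text
2.325
3.9
[313.73517873 218.67197598] [314.33936263 233.13742141] [310.15010942 220.66084795]
```

View pics/w12.png

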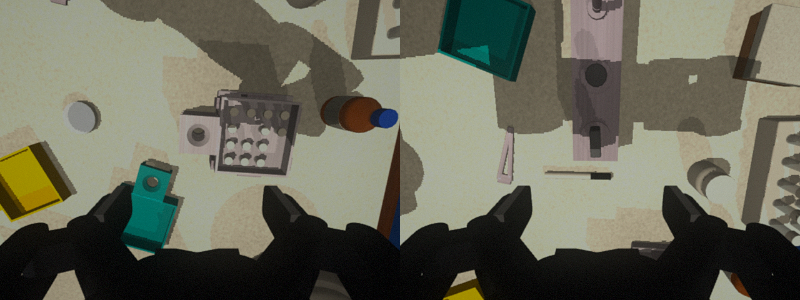

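In the wrist views the hole sits near (315,213) and the paddle near (312,222) in full pixels, close to the predictions. Now enlarging for exact positions and yaw.

```bash
python3 - <<'E'
from h import *
a=load('w1')['frame'][150:270,270:370,::-1]; b=load('w2')['frame'][160:270,265:365,::-1]
b=cv2.convertScaleAbs(b,alpha=1.6,beta=20)
out=np.zeros((600,800,3),np.uint8)
out[:480,:400]=cv2.resize(a,None,fx=4,fy=4,interpolation=2); out[:440,400:]=cv2.resize(b,None,fx=4,fy=4,interpolation=2)
cv2.imwrite('pics/c2.png',out)
E
```

```text
(no output)
```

View pics/c2.png

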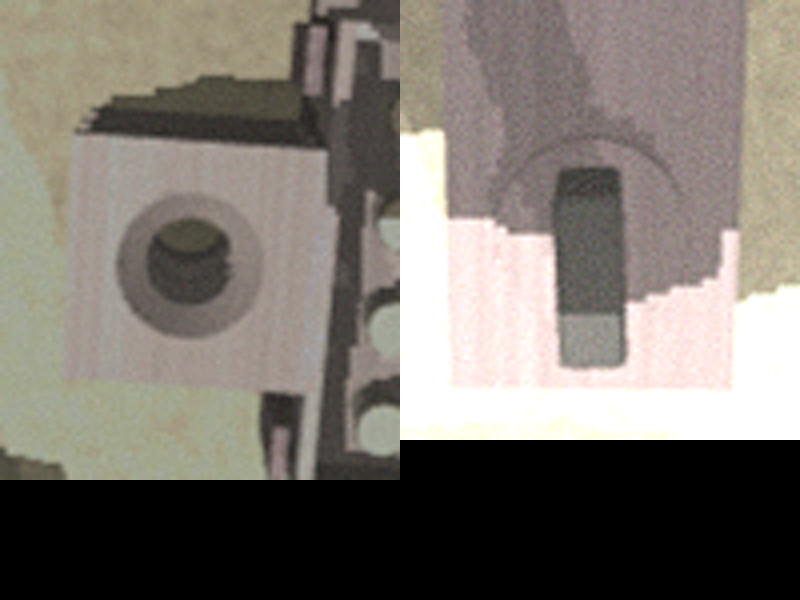

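Hole mouth centre is at full pixel (317.5,216.5). Paddle top face runs over crop x 557–625, y 195–367, so its centre is at about (312.5,230.2). I'll compute the poses and grasp the paddle.

```bash
python3 - <<'E'
from h import *
w1,w2=load('w1'),load('w2'); A=lambda u,v:px(w1,270+u/4,150+v/4,.08); B=lambda u,v,z=.14:px(w2,265+(u-400)/4,160+v/4,z)
ang=lambda a,b:np.degrees(np.arctan2((b-a)[1],(b-a)[0])).round(2)
print('hole',A(190,266),'edges x',ang(A(75,133),A(328,150)),ang(A(65,380),A(305,393)),'y',ang(A(65,380),A(75,133)))
print('ear ctr y',(A(70,133)+A(65,380))/2, (A(328,150)+A(305,393))/2)
print('paddle',B(591,281),'edges y',ang(B(562,365),B(556,197)),ang(B(626,363),B(622,197)),'x',ang(B(562,367),B(626,367)),'rack end',ang(B(450,388,.084),B(733,388,.084)))
E
```

```text
hole [ 0.5686983  -0.22195962  0.08      ] edges x -5.32 -4.74 y 85.02
ear ctr y [ 0.53915162 -0.21956517  0.08      ] [ 0.59921385 -0.22481429  0.08      ]
paddle [0.5327784  0.09840669 0.14      ] edges y 90.34 90.39 x -1.23 rack end -1.23
```

```bash
python3 - <<'E'
from h import *
env.reach([.5333,.0972,.2],q(-.6))
print(env.movel([.5333,.0972,.104],velocity=.1,guard=12))
env.close_gripper(60); s=monitor.sense(); print(s['finger_gap'],s['contact_force'],s['position'],s['clock'])
print(env.movel([.5333,.0972,.27],velocity=.1,guard=25))
s=monitor.sense(); print(s['finger_gap'],s['contact_force'],s['position'],s['clock'])
env.reach([.5675,-.223,.27],q(85)); env.hold(.3)
s=monitor.sense(); print(s['finger_gap'],s['contact_force'],s['joints'],s['position'],s['clock'])
a=grab('scene','s1'); b=grab('wrist','w3')
u,v=proj(a,[.5675,-.223,.2]).astype(int); print(u,v)
i=a['frame'][max(v-100,0):v+150,u-75:u+75,::-1]; 
j=cv2.resize(b['frame'][:,:,::-1],(440,330)); out=np.zeros((600,800,3),np.uint8); i=cv2.resize(i,None,fx=2.4,fy=2.4,interpolation=2)[:600,:360]; out[:i.shape[0],:i.shape[1]]=i; out[:330,360:]=j; cv2.imwrite('pics/c3.png',out)
E
```

```text
False
0.15540555651861232 [-0.2330724  -0.62627965  1.15483221] [0.53340074 0.09716766 0.10413157] 6.0417
False
0.1559623780520362 [ 0.28699121  0.05982705 -1.6798654 ] [0.53314533 0.09720943 0.2694719 ] 7.85
0.15122367388429991 [ 0.70363639 -0.29408286 -1.4009298 ] [-5.65893280e-01  4.84258642e-01  1.15073038e+00 -6.08568954e-06
  1.50661739e+00 -2.04971533e+00] [ 0.56756141 -0.22273281  0.27001668] 9.9083
197 256
```

View pics/c3.png

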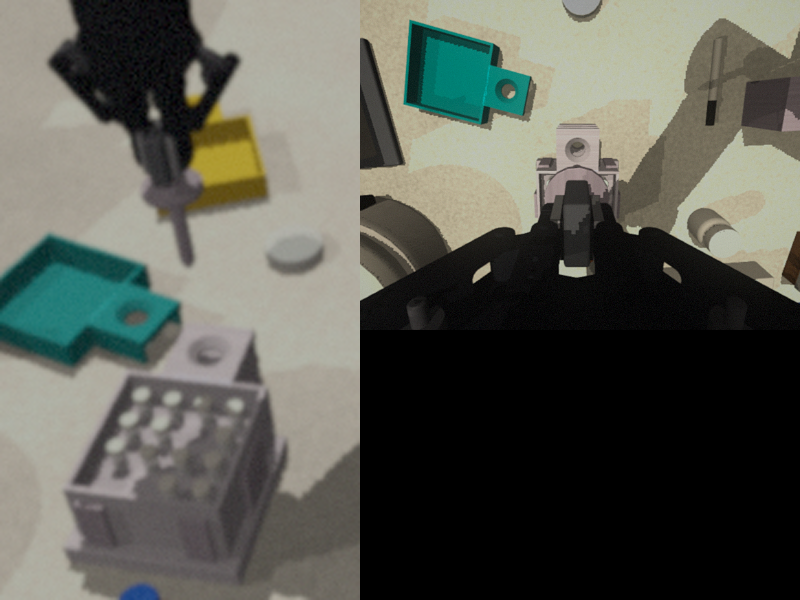

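The pin is held, but it leans a little in the scene view (collar centre at crop (173,188), tip at (188,262)). I'll compare this with the projection of an upright pin.

```bash
python3 - <<'E'
from h import *
a=load('s1'); x,y=.5676,-.2227
C=lambda p:(proj(a,p)-[122,156])*2.4
for z in(.176,.25,.256,.306): print(z,C([x,y,z]).round(0))
print('d/dx',C([x+.01,y,.176])-C([x,y,.176]),'d/dy',C([x,y+.01,.176])-C([x,y,.176]))
print('hole',C([.5687,-.222,.08]),C([.5654,-.224,.08]))
i=a['frame'][190:280,160:225,::-1]
i=cv2.convertScaleAbs(i,alpha=1.3,beta=15); i=cv2.resize(i,None,fx=6,fy=6,interpolation=2)
for z in np.arange(.176,.31,.01):
    p=((proj(a,[x,y,z])-[160,190])*6).astype(int); cv2.circle(i,tuple(map(int,p)),2,(0,0,255),-1)
b=load('w3')['frame'][165:400,230:380,::-1]; b=cv2.convertScaleAbs(b,alpha=1.6,beta=20); b=cv2.resize(b,(345,540),interpolation=2)
f=np.zeros((540,800,3),np.uint8); f[:,:390]=i; f[:,400:745]=b; cv2.imwrite('pics/c4.png',f)
w=load('w3')
for z in(.25,.256,.266,.306): print(z,proj(w,[x,y,z]),(proj(w,[x,y,z])-[230,165])*2.3+[400,0])
E
```

```text
0.176 [188. 265.]
0.25 [172. 190.]
0.256 [170. 184.]
0.306 [158. 128.]
d/dx [-3.3531835   8.68612597] d/dy [12.65307345  0.54189393]
hole [206.80314927 351.17721479] [205.41305137 348.18010371]
0.25 [314.75686486 283.15918413] [594.94078918 271.7661235 ]
0.256 [314.74572929 287.81889096] [594.91517736 282.4834492 ]
0.266 [314.72537418 296.33653241] [594.86836062 302.07402453]
0.306 [314.61147805 343.99664107] [594.60639952 411.69227445]
```

View pics/c4.png

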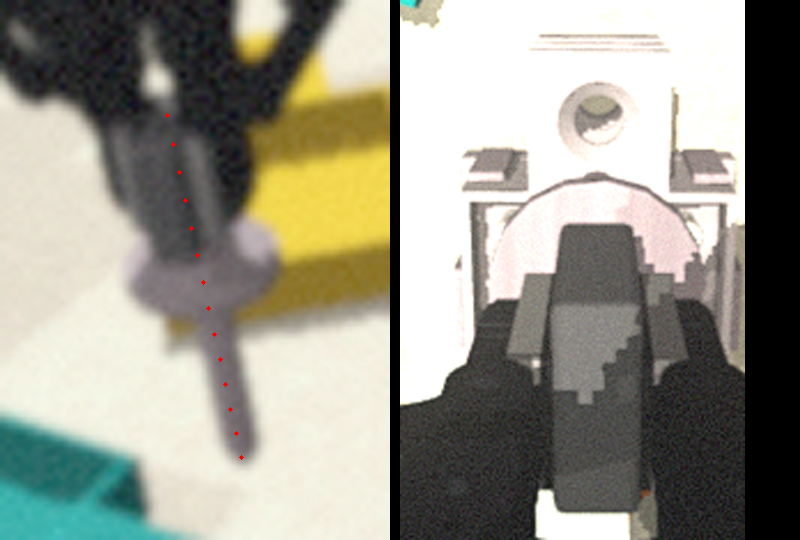

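The pin is upright: the projected axis falls on the shaft to within 1–2 mm. The hole is now at full wrist pixel (315.7,217.2). I'll recompute it and lower under guard.

```bash
python3 - <<'E'
from h import *
h=px(load('w3'),315.7,217.2,.08); print(h, px(load('s1'),122+210/2.4,156+351/2.4,.08))
x,y=(h[:2]+np.array([.5687,-.222]))/2; print(x,y)
def st(): s=monitor.sense(); print(s['position'].round(4),s['contact_force'].round(2),round(s['finger_gap'],3),s['clock'])
if np.hypot(x-.5675,y+.223)<.005:
    env.movel([x,y,.2],velocity=.1)
    env.hold(.2); st(); print(env.movel([x,y,.135],velocity=.06,guard=5)); st()
    f=px
    print(env.movel([x,y,.108],velocity=.04,guard=5)); st()
E
```

```text
[ 0.56760057 -0.22193654  0.08      ] [ 0.5683332  -0.21938961  0.08      ]
0.5681502853154304 -0.221968267612685
[ 0.5683 -0.2221  0.2006] [-0.19 -0.04 -0.86] 0.159 11.0583
False
[ 0.5683 -0.2221  0.1355] [-0.15 -0.36 -1.16] 0.155 12.2917
False
[ 0.5683 -0.222   0.1082] [ 0.63  0.67 -1.47] 0.157 13.1167
```

```bash
python3 - <<'E'
from h import *
x,y=.5682,-.222
def st(): s=monitor.sense(); print(s['position'].round(4),s['contact_force'].round(2),round(s['finger_gap'],3),s['clock'])
print(env.movel([x,y,.096],velocity=.015,guard=5)); st()
env.hold(.3); st()
a=grab('scene','s2'); b=grab('wrist','w4')
i=cv2.resize(a['frame'][230:410,130:270,::-1],None,fx=3,fy=3,interpolation=2); j=cv2.resize(b['frame'][:,:,::-1],(370,278))
o=np.zeros((540,800,3),np.uint8);o[:,:420]=i;o[:278,425:795]=j;cv2.imwrite('pics/c5.png',o)
E
```

```text
True
[ 0.5682 -0.222   0.1002] [-1.37  0.99  5.29] 0.15 13.6833
[ 0.5682 -0.222   0.1001] [ 0.53 -0.02  6.14] 0.16 13.9833
```

View pics/c5.png

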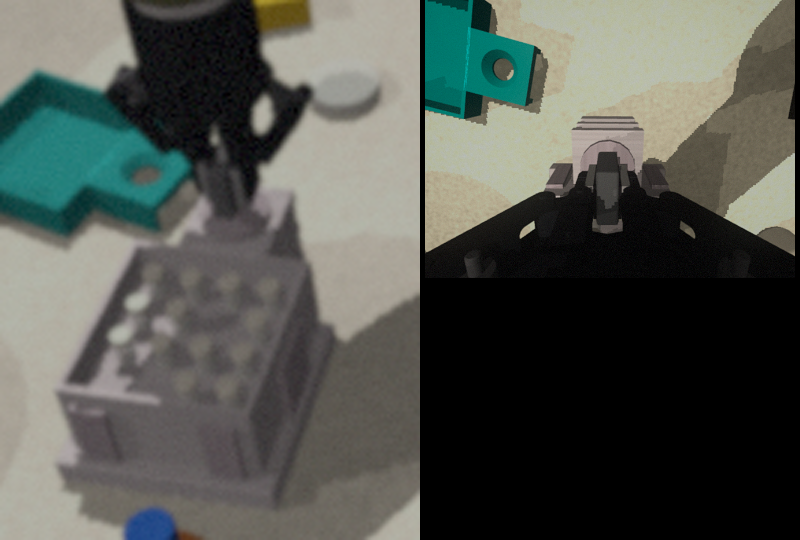

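The collar rests on the top ear: contact came at TCP z 0.100 as predicted, and the trays look square. Next: release, rise straight up, and check.

```bash
python3 - <<'E'
from h import *
x,y=.5682,-.222
env.release(); env.hold(.2); s=monitor.sense(); print(s['finger_gap'],s['contact_force'].round(2))
print(env.movel([x,y,.30],velocity=.1,guard=10))
env.reach([.45,-.2,.33],q(85)); env.hold(.5)
print(monitor.sense()['clock'])
a=grab('scene','s3'); b=grab('top','t3')
i=cv2.resize(a['frame'][230:410,130:270,::-1],None,fx=3,fy=3,interpolation=2); j=cv2.resize(b['frame'][80:200,370:460,::-1],None,fx=4,fy=4,interpolation=2)
o=np.zeros((540,800,3),np.uint8);o[:,:420]=i;o[:480,430:790]=j
for z in(.086,.136):
    p=(proj(a,[x,y,z])-[130,230])*3; cv2.circle(o,tuple(map(int,p)),2,(0,0,255),-1)
cv2.imwrite('pics/c6.png',o)
E
```

```text
1.0023122418494157 [-0.67 -0.61  0.11]
False
18.2
```

View pics/c6.png

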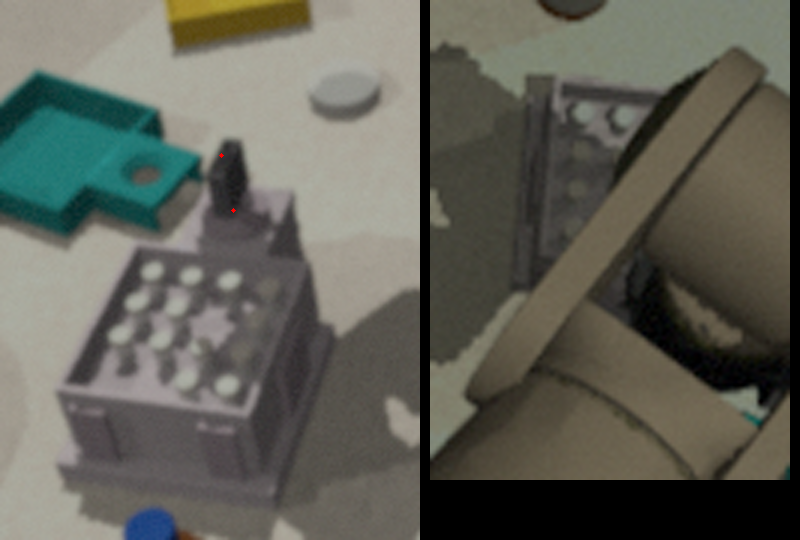

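The pin stands in the hole with the trays square, but the paddle top appears shifted a few pixels from my projection. I'll look closer for tilt.

```bash
python3 - <<'E'
from h import *
env.reach([.50,-.34,.24],q(85)); env.hold(.4); print(monitor.sense()['clock'])
b=grab('wrist','w5'); a=load('s3'); x,y=.5682,-.222
Rz=R.from_euler('z',85,degrees=True).as_matrix()
def wire(f):
    i=f['frame'][:,:,::-1].copy()
    return i
def dr(f,u0,v0,w,h,s):
    i=cv2.resize(cv2.convertScaleAbs(np.ascontiguousarray(f['frame'][v0:v0+h,u0:u0+w,::-1]),alpha=1.5,beta=20),None,fx=s,fy=s,interpolation=2)
    P=lambda p:tuple(int(t) for t in (proj(f,np.array([x,y,0])+Rz@np.array(p))-[u0,v0])*s)
    c=[(sx*.007,sy*.018) for sx,sy in((1,1),(1,-1),(-1,-1),(-1,1))]
    for k in range(4):
        (a,b),(d,e)=c[k],c[(k+1)%4]
        cv2.line(i,P((a,b,.136)),P((d,e,.136)),(0,0,255),1);cv2.line(i,P((a,b,.136)),P((a,b,.096)),(0,0,255),1)
    for t in np.linspace(0,6.28,60): cv2.circle(i,P((.023*np.cos(t),.023*np.sin(t),.086)),1,(0,255,0),-1)
    return i
i=dr(a,180,265,60,70,6); u,v=proj(b,[x,y,.1]).astype(int); print(u,v)
u0=int(np.clip(u-70,0,500));v0=int(np.clip(v-75,0,330)); j=dr(b,u0,v0,140,150,3)
o=np.zeros((460,800,3),np.uint8);o[:420,:360]=i;o[:450,370:790]=j;cv2.imwrite('pics/c7.png',o)
E
```

```text
19.4333
455 292
```

View pics/c7.png

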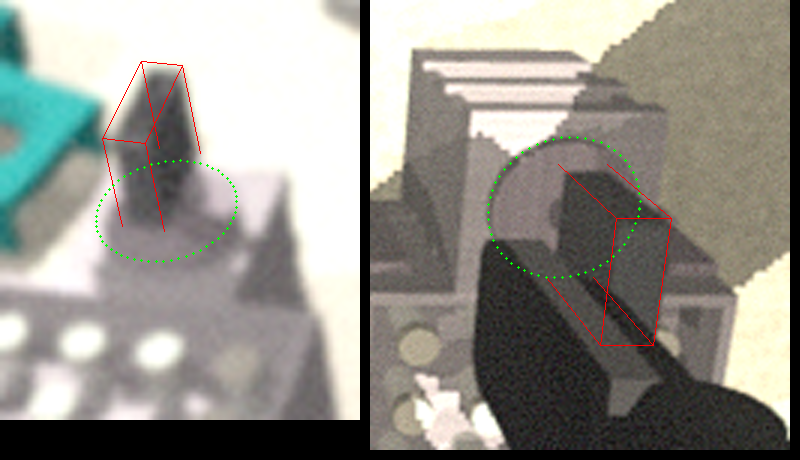

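The collar outline matches the projection at home height, and the paddle roughly matches too. One unobstructed view from above will settle tilt and tray alignment.

```bash
python3 - <<'E'
from h import *
env.reach([.5682,-.25,.29],q(-5)); env.hold(.4); print(monitor.sense()['clock'])
b=grab('wrist','w6'); x,y=.5682,-.222
Rz=R.from_euler('z',85,degrees=True).as_matrix()
u,v=proj(b,[x,y,.1]).astype(int); s=4; u0,v0=max(u-75,0),max(v-75,0)
i=cv2.resize(cv2.convertScaleAbs(np.ascontiguousarray(b['frame'][v0:v0+150,u0:u0+190,::-1]),alpha=1.3,beta=15),None,fx=s,fy=s,interpolation=2)
P=lambda p:tuple(int(t) for t in (proj(b,np.array([x,y,0])+Rz@np.array(p))-[u0,v0])*s)
c=[(sx*.007,sy*.018) for sx,sy in((1,1),(1,-1),(-1,-1),(-1,1))]
for k in range(4): cv2.line(i,P((*c[k],.136)),P((*c[(k+1)%4],.136)),(0,0,255),1)
for t in np.linspace(0,6.28,60): cv2.circle(i,P((.023*np.cos(t),.023*np.sin(t),.086)),1,(0,255,0),-1)
cv2.imwrite('pics/c8.png',i)
E
```

```text
21.4333
```

View pics/c8.png

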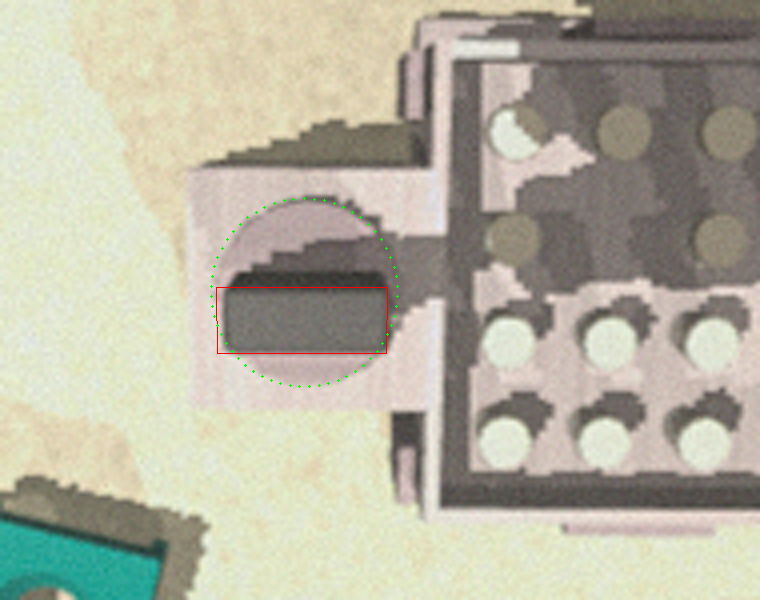

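The projected paddle top and collar match the picture to within about 1 mm, so the pin is upright and seated flat. The trays are square between the guides and the robot is clear.

```bash
python3 -c "
from h import *
job.hand_in(); print(monitor.sense()['clock'])"
```

```text
the job is handed in; nothing more can be done
the job is handed in; nothing more can be done
```

The locking pin is in place and the job is handed in, at about 21.5 s on the robot's clock. I took the paddle-grip pin from the rack's right-hand hole and lowered it upright through both ears into the carrier. I held it until the collar stopped on the top ear, then let go and moved the arm clear.

- **Insertion:** there was no resistance on the way down. Contact came at TCP height 0.100 m, where the collar was expected to land, with a change of 5–7 N.
- **Final check from above:** the collar and paddle top matched the projection of an upright, fully seated pin to within about 1 mm. The upper tray and vials sit squarely between the guides.
- **Disagreement:** in the blurry scene view the paddle looked 2–4 mm off its projection after release. The clear wrist view from above did not show this. The last top-camera picture was blocked by the arm, so it told me nothing.

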